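# Take the glazed set apart onto its kiln stilts

## Robot

A 7-joint arm with a two-finger parallel gripper is mounted at the origin on the work surface. World frame = base frame: x ahead of the robot, y to its left, z up, the work surface at z = 0. Lengths are in m, angles in rad, forces in N, time in s.
With the tool pointing down it reaches from about 0.425 to 0.875 m from the base axis. Payload 8.4 kg.
Tool frame: the origin (TCP) lies at the very end of the fingers, on their centre line; the grasp point (between the pads) lies robot.grip_point_offset behind it (robot.grip_point_offset is the distance from the TCP to the grasp point, in m); z points along the fingers, y is the line along which they close (so a half turn about z gives the same grasp; the last joint's range is limited). The gripper opens to 87 mm and grips with 3 to 60 N. Pads are 19 mm wide; open, the fingers measure 117 mm over their backs; the gripper's body (75 mm by 190 mm) begins 51 mm behind the grasp point.
Start: joints at [1.016, 0.333, 0.04, 1.465, -0.013, 1.343, -0.059], TCP at [0.286, -0.584, 0.223] pointing down, gripper open.
Joint ranges: [-2.58, 2.58], [-0.38, 2.09], [-1.3, 1.39], [0.25, 2.4], [-1.5, 4.64], [0.08, 2.09], [-2.65, 2.65]. Speed limits (rad/s): [2.22, 2.22, 2.79, 2.79, 3.14, 3.14, 3.14].

## Interface

Orientations are given as a 3x3 rotation matrix whose columns are the frame's x, y, z axes.
In Python, from cell import robot gives the robot as it stands.
- The arm moves only by the tool servo_tool, never from a script. Its argument "targets" is a list of rows, each a list of 3 entries, a list of its own where there are three numbers: the closure in counts, from 0 (fully open) to 255 (shut), then the shift along the tool's x, y, z scaled (see below), then the turn about the tool's z scaled (see below). A call has 1 to 10 rows; each row is the pose to reach, as a shift and turn from the pose commanded when the call began, along the tool's axes at that moment, turning the shorter way round; what a row does not reach only later rows make up. The controller multiplies each number of a shift by 30 cm and each number of a turn by 360 degrees. A row lasts 1/10 s, in which the tool goes at most 50 mm and 8.59 degrees, less where a joint would pass 70% of its speed; a pose out of reach is approached as far as the arm can. A call with a number of a shift or a turn outside -1 to 1 is refused whole. A call with a gripper value outside its range is refused whole. The fingers move at their own pace and stop on an object; "squeeze" is the grip in N (left out, the last holds). Time passes only in rows, so rows that repeat a pose let the fingers close. It gives the time, the measured TCP pose, the force, the opening and the grip force at its end, in the units of the state.
- robot.get_obs(): the state, without advancing time (a new reading comes with each control period).
- robot.read_camera(name): name is "scene" or "top" or "wrist"; returns the picture (420x560x3 uint8, red, green, blue); there is no depth.
- robot.calibration(name): a dict with "intrinsics" (3x3 intrinsics, pixels), "world_to_cam" (4x4, takes a point from world to camera coordinates); the wrist camera has in their place "hand_eye" (4x4, takes a point from camera to tool coordinates, whose origin is the TCP and whose axes are the flange's). Camera axes: x right, y down, z forward; pixel columns grow to the right and rows downward; lengths in m; the calibration is good to about 2 mm. A picture is of the moment at which its call begins: read the wrist's pose just before it. calibration takes no time and is no camera call.
- robot.job_done(): hands the job in; it is judged then, once.
The state is a dict: "time": time; "joint_positions": joint angles; "joint_velocities": joint speeds; "tau": joint torques, N m; "ee_pos": TCP position; "ee_rot": TCP orientation; "ft_force": force on the tool from outside, world axes, zero at the start; "torque": the same for the moment, N m; "opening": finger opening in m; "grasp_force": force on a finger pad.
Only numpy, scipy, OpenCV 4.12 (cv2) and the standard library are available. Lean on these libraries where they do the work, as an engineer would, in place of code of your own. Each camera call takes 0.05 s, during which the arm holds its last target. There are 200 camera calls.

## Task

This stacked glazed set goes back into the kiln for its decal firing, so take the stack apart from the top down - lid, then jar, then bowl, then dish - and stand each piece upright on its own stilt on the kiln shelf: the lid on the smallest stilt, the jar on the next, the bowl on the next and the dish on the largest, each centred on its stilt and resting on all three pins. Set each one down gently and let go, do not drop it, leave the stilts where they stand, and leave the blue mug and the brush alone.

Things in the scene. Friction and masses are not known exactly. Their poses are not given: they have to be found in the camera images.
- lid: Round glazed stoneware lid (grey-green glaze like the whole set), top of the stack, about 70 g: a flat-bottomed disc 54 mm across and 8 mm thick (top edge bevelled) with a central knob that widens from 16 mm at its foot to 20 mm across at 24 to 30 mm; top of the knob 33 mm above the origin. Origin: centre of the flat underside, z up. It lies loosely in the jar's rim recess (1 to 2 mm play), its underside 5 mm below the jar's rim.
- jar: Straight-sided round glazed jar, 66 mm outside diameter, 80 mm high, about 250 g, about 8 mm wall, open at the top apart from the lid that lies in the recess of its rim (recess 58 mm across, 5 mm deep). Origin: centre of the underside, z up. It stands inside the bowl, whose rim is 47 mm above the jar's underside, so the top 33 mm of the jar stick out above the bowl.
- bowl: Round glazed bowl, 114 mm across the rim, 54 mm high, about 270 g; wall 8 mm thick and vertical over the top 38 mm (outer radius 57, inner radius 49), narrowing to a flat foot 90 mm across; inner floor 7 mm above the underside. Origin: centre of the underside, z up. It stands in the dish, whose rim is 27 mm above the bowl's underside.
- dish: Shallow round glazed dish with an upright wall, bottom of the stack, 156 mm across, 34 mm high, about 320 g; wall 8 mm thick and vertical over the top 24 mm (outer radius 78, inner radius 70), flat foot 132 mm across, inner floor 7 mm above the underside. Origin: centre of the underside, z up. At the start it stands on a dark wooden board 10 mm thick.
- stilt_lid: Smallest kiln stilt, for the lid: a loose cream ceramic three-armed star, 40 g, pins at 17 mm from its centre. All stilts are 18 mm high: arms 10 mm high, with a pin standing up at the end of each arm to 18 mm; a piece rests on the three pin tops. Origin: centre of the underside, z up; one arm points along x. The stilts stand loose on a brown kiln shelf 15 mm thick (375 mm square) about 180 mm apart, in any arrangement.
- stilt_jar: Second smallest stilt, for the jar: as the others, 60 g, pins at 23 mm from its centre, 18 mm high, origin at the centre of the underside.
- stilt_bowl: Second largest stilt, for the bowl: as the others, 90 g, pins at 32 mm from its centre, 18 mm high, origin at the centre of the underside.
- stilt_dish: Largest stilt, for the dish: as the others, 140 g, pins at 48 mm from its centre, 18 mm high, origin at the centre of the underside.
- brush: Glaze brush with a wooden handle, a bystander: 170 mm long, 42 mm wide, 20 mm thick, lying flat on the dark wooden board beside the stack. Origin: under its middle; its length lies along its own x.
- mug: Blue mug with a handle, a bystander: 82 mm across, 90 mm high, on the table beyond the work. Origin: centre of the underside, handle to +y.
Not all that is in view belongs to the job. What is shaped like the stilt_dish but black is not meant. What is shaped like the bowl but green is not meant.

How it is judged:
On the way, in this order (a step that is already met when the one before it is completed fails the run):
1. the lid stands on its own stilt (horizontal distance between lid and stilt_lid below 0.008 m and z of lid in the frame of stilt_lid between 0.015 and 0.021 m and angle between lid's own z axis and vertical below 0.06 rad and linear speed of lid below 0.02 m/s and angular speed of lid below 0.15 rad/s), for 0.2 s.
2. the jar stands on its own stilt (horizontal distance between jar and stilt_jar below 0.01 m and z of jar in the frame of stilt_jar between 0.015 and 0.021 m and angle between jar's own z axis and vertical below 0.06 rad and linear speed of jar below 0.02 m/s and angular speed of jar below 0.15 rad/s), for 0.2 s.
3. the bowl stands on its own stilt (horizontal distance between bowl and stilt_bowl below 0.01 m and z of bowl in the frame of stilt_bowl between 0.015 and 0.021 m and angle between bowl's own z axis and vertical below 0.06 rad and linear speed of bowl below 0.02 m/s and angular speed of bowl below 0.15 rad/s), for 0.2 s.
4. the dish stands on its own stilt (horizontal distance between dish and stilt_dish below 0.01 m and z of dish in the frame of stilt_dish between 0.015 and 0.021 m and angle between dish's own z axis and vertical below 0.06 rad and linear speed of dish below 0.02 m/s and angular speed of dish below 0.15 rad/s), for 0.2 s.
At the end, for the whole second after the job is handed in: Each piece stands on its own stilt (lid, jar, bowl, dish on the smallest to the largest): centre within 10 mm of the stilt's centre sideways (lid 8 mm), its underside on the pins (15 to 21 mm above the stilt's underside), upright within 0.06 rad, all at rest and released (all of step 1 and all of step 2 and all of step 3 and all of step 4); the robot touches nothing.
It fails at once if a piece is banged onto its stilt (more than 80 N) (contact force between lid and stilt_lid above 80 N or contact force between jar and stilt_jar above 80 N or contact force between bowl and stilt_bowl above 80 N or contact force between dish and stilt_dish above 80 N).
It fails at once if a piece is dropped (faster than 0.45 m/s, a fall of some 10 mm, while the fingers do not hold it) ((linear speed of lid above 0.45 m/s and contact force between lid and the fingers below 0.1 N) or (linear speed of jar above 0.45 m/s and contact force between jar and the fingers below 0.1 N) or (linear speed of bowl above 0.45 m/s and contact force between bowl and the fingers below 0.1 N) or (linear speed of dish above 0.45 m/s and contact force between dish and the fingers below 0.1 N)).
It fails at once if a stilt is shoved or carried more than 30 mm (distance of any of stilt_lid, stilt_jar, stilt_bowl, stilt_dish from where it was at the start of the episode above 0.03 m).
It fails at once if the mug or the brush is moved more than 25 mm (distance of any of brush, mug from where it was at the start of the episode above 0.025 m).
It also fails if it takes over 144 s, if anything falls off the work surface, if the arm or the gripper's body presses on something with over 40 N, if the wrist force passes 120 N, or if a joint passes its speed limit or range.

## Working session

There is one attempt and no reset: what is moved stays moved. The work goes in short steps, Python scripts to look and compute and a tool call to move; the robot and the scene stay as the last step left them, time stands still between calls to the robot, and variables do not carry over. Pictures are saved under pics/ and viewed, at most 14 in all, crops included, and the job is handed in when it is done.

Besides the shell and the picture viewer there is one more tool, called after "Emit:" as name([rows], argument=value, ...), one row to a line, values as JSON. servo_tool: Moves the arm, as the interface text tells. Shifts and turns lie within -1 to 1; 1 stands for 30 cm of shift or 360 degrees of turn. Its arguments: {"type":"object","properties":{"targets":{"type":"array","items":{"type":"array"}},"squeeze":{"type":"number"}},"required":["targets"]}

```bash
ls; mkdir -p pics; python3 - <<'E'
from cell import robot
import cv2,numpy as np
np.set_printoptions(precision=4,suppress=True)
o=robot.get_obs();print(o['time'],o['ee_pos'],o['ee_rot'],o['opening'],robot.grip_point_offset)
for n in('scene','top'):
    im=robot.read_camera(n);cv2.imwrite(f'pics/{n}0.png',im[...,::-1]);c=robot.calibration(n)
    print(n,c['intrinsics'],c['world_to_cam'])
print(robot.calibration('wrist'))
E
```

```text
pics
0.0 [ 0.2859 -0.5832  0.2217] [[ 0.8979  0.4401 -0.0008]
 [ 0.4401 -0.8979  0.0014]
 [-0.0001 -0.0016 -1.    ]] 0.08674065999993805 0.0187
scene [[517.1269   0.     286.3843]
 [  0.     517.1269 206.9918]
 [  0.       0.       1.    ]] [[-0.8702  0.4926  0.0079  0.3941]
 [ 0.4133  0.7386 -0.5327 -0.1854]
 [-0.2682 -0.4603 -0.8463  1.5295]
 [ 0.      0.      0.      1.    ]]
top [[405.7103   0.     273.0775]
 [  0.     405.7103 210.4202]
 [  0.       0.       1.    ]] [[-0.0281 -0.9996 -0.0071  0.0653]
 [-0.9874  0.0288 -0.1556  0.4712]
 [ 0.1557  0.0026 -0.9878  1.1363]
 [ 0.      0.      0.      1.    ]]
{'intrinsics': array([[344.3555,   0.    , 282.5669],
       [  0.    , 344.3555, 217.0336],
       [  0.    ,   0.    ,   1.    ]]), 'hand_eye': array([[ 0.0009, -0.9635, -0.2678,  0.0726],
       [ 1.    ,  0.001 , -0.0002, -0.0002],
       [ 0.0005, -0.2678,  0.9635, -0.1615],
       [ 0.    ,  0.    ,  0.    ,  1.    ]])}
```

View pics/scene0.png

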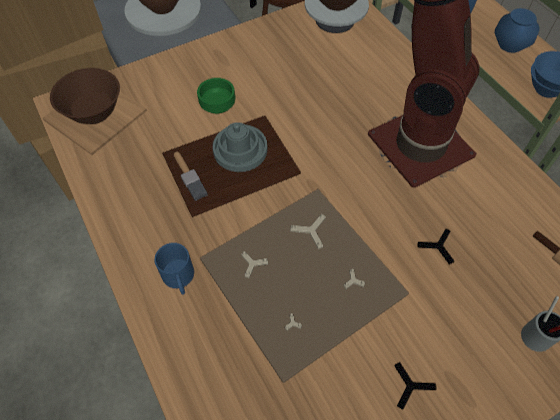

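View pics/top0.png

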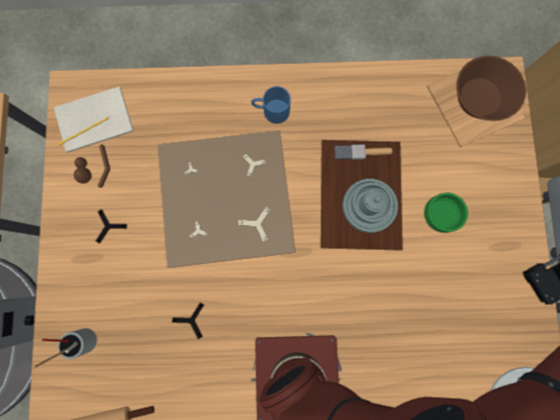

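The top view shows the stack at (371,204) and the brush at (365,152). The mug is at (276,105).

- **Stilts:** the cream ones are at (190,169), (198,230), (253,164) and (258,224). The black stars at (110,226) and (190,320) are the wrong colour.
- **Bowl:** the green bowl at (446,212) is a decoy. The bowl meant is the grey-green one in the stack.

Next I measure these and confirm with a crop.

```bash
cat > h.py <<'E'
import cv2,numpy as np
from cell import robot
np.set_printoptions(precision=4,suppress=True)
def campose(n,obs=None):
    c=robot.calibration(n);K=c['intrinsics']
    if n=='wrist':
        T=np.eye(4);T[:3,:3]=obs['ee_rot'];T[:3,3]=obs['ee_pos'];return K,T@c['hand_eye']
    return K,np.linalg.inv(c['world_to_cam'])
def cast(K,T,uv,z):
    uv=np.atleast_2d(np.float64(uv));d=np.c_[uv,np.ones(len(uv))]@np.linalg.inv(K).T@T[:3,:3].T
    return T[:3,3]+d*((z-T[2,3])/d[:,2])[:,None]
def proj(K,T,P):
    p=(np.atleast_2d(P)-T[:3,3])@T[:3,:3]@K.T;return p[:,:2]/p[:,2:]
def blobs(mask,amin):
    n,l,s,c=cv2.connectedComponentsWithStats(mask.astype(np.uint8));return [(s[i],c[i],l==i) for i in range(1,n) if s[i][4]>amin]
E
python3 - <<'E'
from h import *
for n,roi in(('top',(155,130,300,270)),('scene',(200,190,410,380))):
    im=cv2.imread(f'pics/{n}0.png');K,T=campose(n);h=cv2.cvtColor(im,cv2.COLOR_BGR2HSV)
    print(n,'cam at',T[:3,3])
    m=np.zeros(im.shape[:2],bool);x0,y0,x1,y1=roi
    m[y0:y1,x0:x1]=(h[y0:y1,x0:x1,2]>150)
    for s,c,b in blobs(m,25):
        ys,xs=np.nonzero(b);P=cast(K,T,np.c_[xs,ys],.027)[:,:2]
        ctr=P.mean(0);r=np.hypot(*(P-ctr).T)
        # arm directions via 3-fold harmonic
        a=np.arctan2(*(P-ctr).T[::-1]);ph=np.angle((r**2*np.exp(3j*a)).sum())/3
        print(s[:5],c,'world',ctr,'rmax',r.max(),'armdir',np.degrees(ph))
    if n=='top': 
        # mug, brush
        for q in((276,105),(371,204),(338,152),(392,152)):print(q,cast(K,T,q,.06 if q[0]==371 else .02)[0])
a=cv2.imread('pics/top0.png')
cv2.imwrite('pics/crop.png',cv2.resize(a[125:275,150:410],None,fx=3,fy=3,interpolation=cv2.INTER_CUBIC))
E
```

```text
top cam at [0.2901 0.0487 1.1962]
[ 155  130  145  140 4883] [233.5585 201.2619] world [0.5082 0.167 ] rmax 0.3228241172817 armdir -54.90097799806777
[243 154  22  22 172] [251.936  163.3605] world [0.6179 0.1107] rmax 0.038304573173811175 armdir 40.3342056168413
[184 162  14  12  69] [190.058  168.5652] world [0.6075 0.2948] rmax 0.022154924858227242 armdir 10.111564147141397
[238 207  32  35 339] [256.9735 223.1711] world [0.4384 0.0996] rmax 0.05602671628605648 armdir -35.957698410626314
[189 221  19  17 125] [197.416 230.656] world [0.4215 0.2727] rmax 0.029281193037381463 armdir 7.209098501345358
(276, 105) [0.8017 0.0337 0.02  ]
(371, 204) [ 0.4796 -0.2265  0.06  ]
(338, 152) [ 0.6472 -0.1478  0.02  ]
(392, 152) [ 0.6423 -0.3094  0.02  ]
scene cam at [0.8298 0.6468 1.1925]
[238 198  15  21  66] [245.5152 208.0303] world [ 0.5568 -0.0374] rmax 0.035987931980489274 armdir 56.75700313427427
[332 203  17  19  29] [339.     210.5862] world [0.3441 0.0908] rmax 0.03889458430595208 armdir -24.000362004605904
[248 218   9   9  29] [252.5517 221.5172] world [0.5597 0.0088] rmax 0.014369467448321526 armdir -59.39332171787222
[388 264  22  30  69] [399.4928 278.6232] world [0.3205 0.329 ] rmax 0.0461146187554381 armdir 29.06220042058371
[393 306  17  23  36] [401.9167 317.    ] world [0.3738 0.4117] rmax 0.03253284914726665 armdir 38.02488168527026
[360 329  11  11  30] [365.3667 333.5   ] world [0.4713 0.4026] rmax 0.01444207356084255 armdir -51.08694384160899
```

View pics/crop.png

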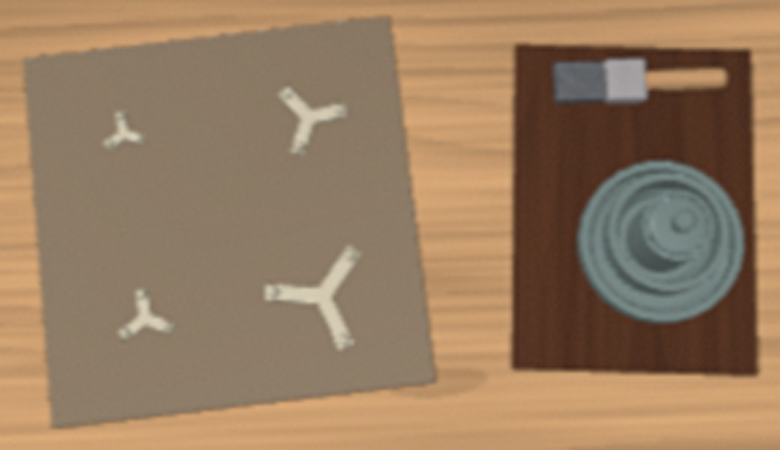

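The crop confirms the four cream stilts, ordered lid (122,133), jar (146,316), bowl (308,120), dish (322,293) by size. The grey-green stack is at (660,241) with the brush above it. Measured arm lengths match 17/23/32/48 mm pins. Now I move the wrist camera over the stack.

Emit:
servo_tool([
  [0, [0.953, -0.857, -0.0945], 0.0725],
  [0, [0.953, -0.857, -0.0945], 0.0725],
  [0, [0.953, -0.857, -0.0945], 0.0725],
  [0, [0.953, -0.857, -0.0945], 0.0725],
  [0, [0.953, -0.857, -0.0945], 0.0725],
  [0, [0.953, -0.857, -0.0945], 0.0725],
  [0, [0.953, -0.857, -0.0945], 0.0725],
  [0, [0.953, -0.857, -0.0945], 0.0725],
  [0, [0.953, -0.857, -0.0945], 0.0725],
  [0, [0.953, -0.857, -0.0945], 0.0725],
], squeeze=20)

```text
time: 1.1
ee_pos: [0.4297, -0.2264, 0.2508]
ee_rot: [[1.0, 0.002, -0.0], [0.002, -1.0, -0.0], [-0.0, 0.0, -1.0]]
ft_force: [-0.9, -1.3, 0.0]
opening: 0.0872
grasp_force: 0.0
```

```bash
cat > snap.py <<'E'
import sys,json
from h import *
o=robot.get_obs();im=robot.read_camera('wrist')[...,::-1];n=sys.argv[1]
cv2.imwrite(f'pics/{n}.png',im);json.dump({k:np.array(o[k]).tolist() for k in('ee_pos','ee_rot')},open(f'pics/{n}.json','w'))
print(o['time'],o['ee_pos'],'\n',o['ee_rot'],o['joint_positions'],o['ft_force'],o['opening'],o['grasp_force'])
E
python3 snap.py w1
```

```text
1.1 [ 0.4297 -0.2264  0.2508] 
 [[ 1.      0.0022 -0.0004]
 [ 0.0022 -1.     -0.0002]
 [-0.0004  0.0002 -1.    ]] [ 0.5875 -0.0053 -0.1928  1.7996 -0.0007  1.3475 -1.1737] [-0.8609 -1.3206  0.0295] 0.08718315963137731 0.0
```

View pics/w1.png

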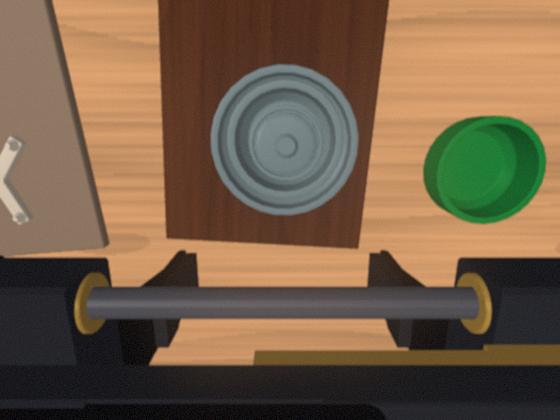

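The wrist view shows the stack at about (285,140), the knob at (286,147), the dish stilt at the left edge and the green decoy at (485,168).

```bash
cat > rings.py <<'E'
import sys,json
from h import *
from scipy.optimize import least_squares
def ring(n,c0,z,R,tol=.12):
    """circle at height z, radius R: take edge points near the guess (px), cast on plane, robust circle centre"""
    im=cv2.imread(f'pics/{n}.png');o=json.load(open(f'pics/{n}.json'));K,T=campose('wrist',o)
    e=cv2.Canny(cv2.GaussianBlur(im,(3,3),0),25,60);ys,xs=np.nonzero(e)
    P=cast(K,T,np.c_[xs,ys],z)[:,:2];c=cast(K,T,c0,z)[0,:2]
    for t in(.006,.004,.0025,.0015):
        d=np.abs(np.hypot(*(P-c).T)-R);Q=P[d<t]
        c=least_squares(lambda p:np.hypot(*(Q-p).T)-R,c,loss='soft_l1',f_scale=.0007).x
    a=np.arctan2(*(Q-c).T[::-1]);cov=len(np.unique((a*36/np.pi).astype(int)))
    rr=np.hypot(*(Q-c).T)
    return c,np.median(rr),len(Q),cov
if __name__=='__main__':
    for a in sys.argv[2:]:
        u,v,z,R=map(float,a.split(','));print(a,*ring(sys.argv[1],(u,v),z,R))
E
python3 rings.py w1 286,147,.132,.0095 286,142,.107,.024 285,140,.104,.033 285,140,.071,.057 285,140,.071,.049 285,139,.044,.078 285,139,.044,.070
python3 - <<'E'
from h import *
im=cv2.imread('pics/top0.png');K,T=campose('top');h=cv2.cvtColor(im,cv2.COLOR_BGR2HSV)
m=np.zeros(im.shape[:2],bool);m[165:240,335:402]=((h[...,0]>75)&(h[...,0]<110)&(h[...,1]>30))[165:240,335:402]
s,c,b=max(blobs(m,200),key=lambda q:q[0][4]);cs,_=cv2.findContours(b.astype(np.uint8),0,1)
P=cast(K,T,max(cs,key=len)[:,0],.044)[:,:2];(x,y),r=cv2.minEnclosingCircle(P.astype(np.float32)*1000);print('top dish',x,y,r)
E
```

```text
286,147,.132,.0095 [ 0.4836 -0.229 ] 0.009779029320423347 79 59
286,142,.107,.024 [ 0.4851 -0.2232] 0.024094448234105496 93 32
285,140,.104,.033 [ 0.4861 -0.2285] 0.03297619483756569 261 67
285,140,.071,.057 [ 0.4855 -0.2293] 0.05740973359356294 353 63
285,140,.071,.049 [ 0.4837 -0.2283] 0.04896115798352154 375 71
285,139,.044,.078 [ 0.4794 -0.2278] 0.07734413259844576 547 71
285,139,.044,.070 [ 0.4797 -0.2278] 0.06980970828204341 495 71
top dish 479.45465087890625 -226.5334930419922 76.84255981445312
```

Emit:
servo_tool([
  [60, [0.181, 0.009, 0.1], 0],
  [100, [0.181, 0.009, 0.25], 0],
  [100, [0.181, 0.009, 0.4], 0],
  [100, [0.181, 0.009, 0.44], 0],
  [100, [0.181, 0.009, 0.471], 0],
  [100, [0.181, 0.009, 0.471], 0],
  [255, [0.181, 0.009, 0.471], 0],
  [255, [0.181, 0.009, 0.471], 0],
  [255, [0.181, 0.009, 0.471], 0],
  [255, [0.181, 0.009, 0.471], 0],
], squeeze=20)

```text
time: 2.15
ee_pos: [0.4843, -0.2298, 0.1104]
ee_rot: [[1.0, 0.0, 0.001], [0.0, -1.0, -0.001], [0.001, 0.001, -1.0]]
ft_force: [0.0, 0.6, 0.2]
opening: 0.0285
grasp_force: 0.0
```

Emit:
servo_tool([
  [255, [0, 0, 0], 0],
  [255, [0, 0, 0], 0],
  [255, [0, 0, -0.02], 0],
  [255, [0, 0, -0.05], 0],
  [255, [0, 0, -0.1], 0],
  [255, [0, 0, -0.2], 0],
  [255, [0, 0, -0.3], 0],
  [255, [0, 0, -0.3], 0],
])

```text
time: 2.95
ee_pos: [0.4862, -0.2304, 0.2046]
ee_rot: [[1.0, 0.0, 0.007], [0.0, -1.0, -0.003], [0.007, 0.003, -1.0]]
ft_force: [0.9, 0.7, -0.1]
opening: 0.0182
grasp_force: 20.0
```

```bash
python3 snap.py w2
```

```text
2.95 [ 0.4862 -0.2304  0.2046] 
 [[ 1.      0.0003  0.0066]
 [ 0.0003 -1.     -0.0029]
 [ 0.0066  0.0029 -1.    ]] [ 0.5574  0.1238 -0.2146  1.7598  0.0282  1.2537 -1.2347] [ 0.9399  0.7027 -0.1001] 0.01817288682714063 19.99992317886381
```

View pics/w2.png

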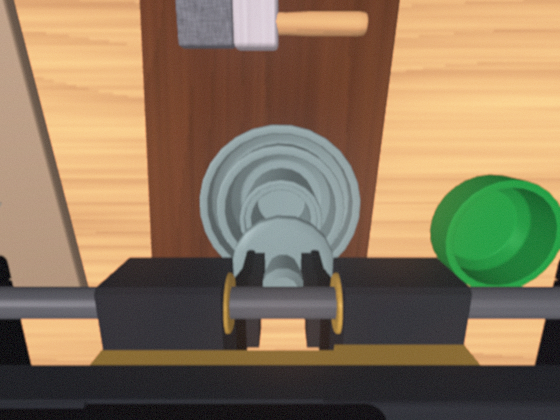

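Lid gripped (20 N, 18 mm opening), with the jar rim visible behind it at (285,210). Next I rise and move over the shelf to see all four stilts.

Emit:
servo_tool([
  [255, [-0.01, -0.04, -0.04], 0],
  [255, [-0.02, -0.12, -0.08], 0],
  [255, [-0.03, -0.22, -0.12], 0],
  [255, [-0.04, -0.33, -0.16], 0],
  [255, [-0.05, -0.44, -0.2], 0],
  [255, [-0.06, -0.55, -0.23], 0],
  [255, [-0.07, -0.66, -0.26], 0],
  [255, [-0.07, -0.77, -0.3], 0],
  [255, [-0.07, -0.88, -0.35], 0],
])

```text
time: 3.9
ee_pos: [0.4614, 0.0364, 0.3046]
ee_rot: [[1.0, 0.001, -0.002], [0.001, -1.0, -0.0], [-0.002, 0.0, -1.0]]
ft_force: [1.5, 0.5, -1.3]
opening: 0.0181
grasp_force: 20.0
```

Emit:
servo_tool([
  [255, [-0.02, -0.12, -0.04], 0],
  [255, [-0.04, -0.24, -0.08], 0],
  [255, [-0.06, -0.35, -0.08], 0],
  [255, [-0.08, -0.45, -0.08], 0],
  [255, [-0.08, -0.52, -0.08], 0],
  [255, [-0.08, -0.55, -0.08], 0],
  [255, [-0.08, -0.55, -0.08], 0],
  [255, [-0.08, -0.55, -0.08], 0],
])

```text
time: 4.7
ee_pos: [0.4388, 0.1983, 0.3283]
ee_rot: [[1.0, -0.001, -0.001], [-0.001, -1.0, -0.001], [-0.001, 0.001, -1.0]]
ft_force: [0.6, -1.0, -0.7]
opening: 0.0181
grasp_force: 20.0
```

```bash
python3 snap.py w3
```

```text
4.7 [0.4388 0.1983 0.3283] 
 [[ 1.     -0.0006 -0.0008]
 [-0.0006 -1.     -0.0007]
 [-0.0008  0.0007 -1.    ]] [ 0.1596 -0.0204 -0.6557  1.6548 -0.0122  1.504  -2.0666] [ 0.551  -0.9929 -0.7245] 0.018148596490356505 19.99983463282547
```

View pics/w3.png

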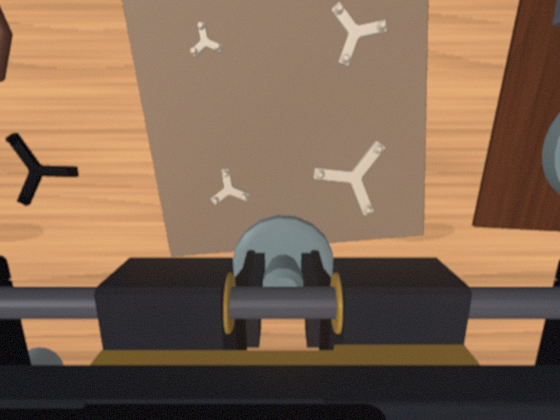

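All four cream stilts are in one view: lid (205,42), jar (230,190), bowl (355,35), dish (353,177). The lid is held at (285,260).

```bash
python3 - <<'E'
from h import *
import json
from rings import ring
im=cv2.imread('pics/w3.png');o=json.load(open('pics/w3.json'));K,T=campose('wrist',o)
h=cv2.cvtColor(im,cv2.COLOR_BGR2HSV);m=(h[...,2]>165)&(h[...,1]<60);m[215:]=0;m[:,:125]=0;m[:,430:]=0
for s,c,b in blobs(m,60):
    ys,xs=np.nonzero(b);P=cast(K,T,np.c_[xs,ys],.026)[:,:2];ctr=P.mean(0)
    t,tri=cv2.minEnclosingTriangle((P*1000).astype(np.float32).reshape(-1,1,2))
    r=np.hypot(*(P-ctr).T);a=np.arctan2(*(P-ctr).T[::-1]);ph=np.angle((r**2*np.exp(3j*a)).sum())/3
    # tips: mean of far pixels in each arm sector
    tips=[]
    for k in range(3):
        sec=np.abs(np.angle(np.exp(1j*(a-ph-k*2.0944))))<.5;q=P[sec];w=r[sec]>.75*r[sec].max();tips.append(q[w].mean(0))
    print(c,s[4],'centroid',ctr,'tips',np.mean(tips,0),'rtip',np.hypot(*(np.array(tips)-np.mean(tips,0)).T),'arm',np.degrees(ph))
z=o['ee_pos'][2]
for dz in(-.006,-.003):print('lid in hand',ring('w3',(285,262),z+dz,.027))
E
```

```text
[353.8102  30.6321] 1022 centroid [0.6171 0.1116] tips [0.6173 0.1118] rtip [0.0324 0.0331 0.0334] arm 40.98126116975951
[203.5449  40.487 ] 345 centroid [0.6062 0.2948] tips [0.6069 0.2958] rtip [0.0177 0.0178 0.0175] arm 9.488997674824608
[354.2468 175.7398] 1349 centroid [0.4398 0.1011] tips [0.4385 0.1019] rtip [0.0484 0.0482 0.0483] arm -35.76502180368252
[227.5252 189.446 ] 417 centroid [0.4212 0.2734] tips [0.4212 0.2744] rtip [0.0249 0.0235 0.0244] arm 7.054159303104864
lid in hand (array([0.438, 0.198]), np.float64(0.026724255706843232), 333, 47)
lid in hand (array([0.4388, 0.1979]), np.float64(0.026647982140263787), 326, 45)
```

Emit:
servo_tool([
  [255, [0.12, -0.07, 0.02], 0],
  [255, [0.24, -0.14, 0.1], 0],
  [255, [0.36, -0.21, 0.2], 0],
  [255, [0.46, -0.27, 0.32], 0],
  [255, [0.53, -0.31, 0.44], 0],
  [255, [0.56, -0.323, 0.56], 0],
  [255, [0.56, -0.323, 0.68], 0],
  [255, [0.56, -0.323, 0.79], 0],
  [255, [0.56, -0.323, 0.87], 0],
  [255, [0.56, -0.323, 0.894], 0],
])

```text
time: 5.75
ee_pos: [0.6058, 0.2934, 0.0568]
ee_rot: [[1.0, -0.002, -0.004], [-0.002, -1.0, -0.003], [-0.004, 0.003, -1.0]]
ft_force: [-0.7, -1.0, -0.7]
opening: 0.0178
grasp_force: 20.0
```

Emit:
servo_tool([
  [255, [0, 0, 0], 0],
  [255, [0, 0, 0], 0],
  [255, [0, 0, 0.01], 0],
  [255, [0, 0, 0.02], 0],
  [255, [0, 0, 0.03], 0],
  [255, [0, 0, 0.036], 0],
  [255, [0, 0, 0.04], 0],
  [255, [0, 0, 0.042], 0],
  [255, [0, 0, 0.044], 0],
  [255, [0, 0, 0.044], 0],
])

```text
time: 6.75
ee_pos: [0.6068, 0.2963, 0.0472]
ee_rot: [[1.0, 0.0, -0.0], [0.0, -1.0, 0.0], [-0.0, -0.0, -1.0]]
ft_force: [-0.5, -1.0, -0.8]
opening: 0.018
grasp_force: 20.0
```

```bash
python3 snap.py w4
```

```text
6.75 [0.6068 0.2963 0.0472] 
 [[ 1.      0.0003 -0.    ]
 [ 0.0003 -1.      0.0001]
 [-0.     -0.0001 -1.    ]] [-0.0709  0.6003 -0.6215  1.5525  0.3758  1.1106 -2.3486] [-0.5063 -0.9657 -0.8392] 0.017997787322219422 19.999988273816598
```

View pics/w4.png

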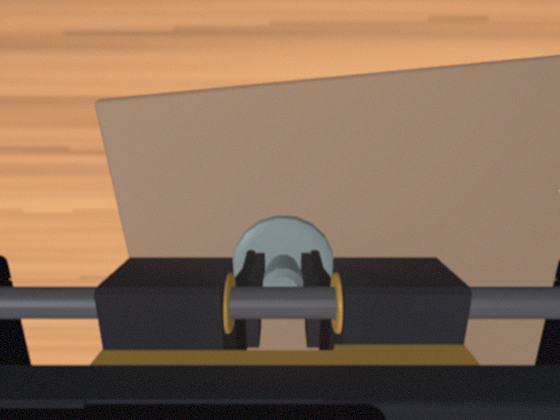

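The lid is just above its stilt with no contact yet, and the stilt is hidden beneath it. I lower it slowly.

Emit:
servo_tool([
  [255, [0, 0.004, 0.002], 0],
  [255, [0, 0.004, 0.004], 0],
  [255, [0, 0.004, 0.006], 0],
  [255, [0, 0.004, 0.008], 0],
  [255, [0, 0.004, 0.008], 0],
])

```text
time: 7.3
ee_pos: [0.6067, 0.2951, 0.0447]
ee_rot: [[1.0, 0.0, -0.0], [0.0, -1.0, -0.0], [-0.0, 0.0, -1.0]]
ft_force: [-0.1, 0.1, -0.9]
opening: 0.0183
grasp_force: 20.0
```

Emit:
servo_tool([
  [255, [0, 0, 0.0015], 0],
  [255, [0, 0, 0.003], 0],
  [255, [0, 0, 0.003], 0],
])

```text
time: 7.6
ee_pos: [0.6069, 0.2952, 0.0441]
ee_rot: [[1.0, 0.0, 0.0], [0.0, -1.0, 0.0], [0.0, -0.0, -1.0]]
ft_force: [-0.8, 0.5, 1.9]
opening: 0.018
grasp_force: 20.0
```

Emit:
servo_tool([
  [255, [0, 0, 0.0012], 0],
  [255, [0, 0, 0.0012], 0],
  [180, [0, 0, 0.0012], 0],
  [100, [0, 0, 0.0012], 0],
  [100, [0, 0, 0.0012], 0],
  [100, [0, 0, 0.0012], 0],
  [100, [0, 0, 0.0012], 0],
])

```text
time: 8.3
ee_pos: [0.6068, 0.2951, 0.0434]
ee_rot: [[1.0, 0.0, -0.0], [0.0, -1.0, 0.0], [-0.0, -0.0, -1.0]]
ft_force: [-0.2, 0.6, 0.4]
opening: 0.0484
grasp_force: 0.0
```

Emit:
servo_tool([
  [100, [0, 0, -0.05], 0],
  [60, [0, 0, -0.15], 0],
  [0, [0, 0, -0.3], 0],
  [0, [0, 0, -0.45], 0],
  [0, [-0.1, 0, -0.6], 0],
  [0, [-0.25, 0, -0.7], 0],
  [0, [-0.3, 0, -0.7], 0],
  [0, [-0.3, 0, -0.7], 0],
])

```text
time: 9.1
ee_pos: [0.5145, 0.297, 0.2573]
ee_rot: [[1.0, 0.004, 0.004], [0.004, -1.0, 0.001], [0.004, -0.001, -1.0]]
ft_force: [-0.3, 0.8, -0.7]
opening: 0.0866
grasp_force: 0.0
```

```bash
python3 snap.py w5
```

```text
9.1 [0.5145 0.297  0.2573] 
 [[ 1.      0.0038  0.0043]
 [ 0.0038 -1.      0.0012]
 [ 0.0043 -0.0012 -1.    ]] [-0.0032  0.2773 -0.726   1.5287  0.1874  1.402  -2.3081] [-0.3343  0.8213 -0.6531] 0.08662307596406266 0.0
```

View pics/w5.png

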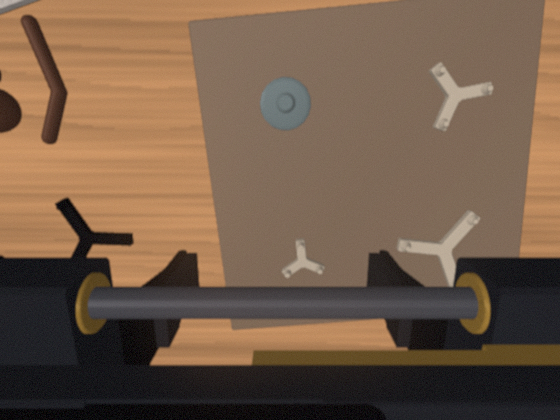

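The lid sits level at (285,103) with its knob centred. Next I check it numerically and go back to the stack.

Emit:
servo_tool([
  [0, [-0.14, 0.87, 0], 0],
  [0, [-0.14, 0.87, 0], 0],
  [0, [-0.14, 0.87, 0], 0],
  [0, [-0.14, 0.87, 0], 0],
  [0, [-0.14, 0.87, 0], 0],
  [0, [-0.14, 0.87, 0], 0],
])

```text
time: 9.75
ee_pos: [0.4746, 0.0275, 0.2535]
ee_rot: [[1.0, -0.007, -0.001], [-0.007, -1.0, -0.002], [-0.001, 0.002, -1.0]]
ft_force: [-0.0, 1.2, 0.2]
opening: 0.0869
grasp_force: 0.0
```

Emit:
servo_tool([
  [0, [-0.14, 0.87, 0], 0],
  [0, [-0.14, 0.87, 0], 0],
  [0, [-0.14, 0.87, 0], 0],
  [0, [-0.14, 0.87, 0], 0],
  [0, [-0.14, 0.87, 0], 0],
  [0, [-0.14, 0.87, 0], 0],
  [0, [-0.14, 0.87, 0], 0],
  [0, [-0.14, 0.87, 0], 0],
])

```text
time: 10.55
ee_pos: [0.4334, -0.2262, 0.2533]
ee_rot: [[1.0, 0.001, -0.001], [0.001, -1.0, 0.001], [-0.001, -0.001, -1.0]]
ft_force: [-0.0, 0.7, -0.1]
opening: 0.0866
grasp_force: 0.0
```

```bash
python3 snap.py w6; python3 rings.py w5 285,103,.041,.027 285,103,.066,.0098; python3 rings.py w6 286,142,.104,.033 286,142,.104,.029 285,140,.071,.057 285,140,.071,.049 285,139,.044,.078
```

```text
10.55 [ 0.4334 -0.2262  0.2533] 
 [[ 1.      0.0005 -0.0005]
 [ 0.0005 -1.      0.001 ]
 [-0.0005 -0.001  -1.    ]] [ 0.6598  0.0042 -0.2684  1.7851  0.0004  1.3533 -1.179 ] [-0.0323  0.7101 -0.0588] 0.08664868361394168 0.0
285,103,.041,.027 [0.6056 0.2948] 0.026585857537733598 192 70
285,103,.066,.0098 [0.6057 0.2951] 0.009890381282321697 76 65
286,142,.104,.033 [ 0.4878 -0.2294] 0.032821062511295435 179 50
286,142,.104,.029 [ 0.4851 -0.2284] 0.028583787125870428 181 51
285,140,.071,.057 [ 0.4869 -0.2292] 0.057174342784254324 263 51
285,140,.071,.049 [ 0.4912 -0.2289] 0.04890396418371716 251 55
285,139,.044,.078 [ 0.4885 -0.2289] 0.07800013890367564 163 29
```

```bash
python3 - <<'E'
from h import *
import json
from rings import ring
o=json.load(open('pics/w6.json'));K,T=campose('wrist',o)
for c,z,R in(((.486,-.2285),.104,.033),((.486,-.2285),.104,.029),((.484,-.2285),.071,.057),((.484,-.2285),.071,.049),((.4795,-.228),.044,.078),((.4795,-.228),.044,.07)):
    print(z,R,*ring('w6',proj(K,T,[*c,z])[0],z,R))
E
```

```text
0.104 0.033 [ 0.4871 -0.2288] 0.03292739221526378 193 52
0.104 0.029 [ 0.4844 -0.2278] 0.02864945360807076 183 52
0.071 0.057 [ 0.4855 -0.2296] 0.057433719610746656 318 58
0.071 0.049 [ 0.4837 -0.2283] 0.04896360845126353 370 71
0.044 0.078 [ 0.4795 -0.2278] 0.07735851613947943 541 71
0.044 0.07 [ 0.4798 -0.2278] 0.06986794324404458 494 71
```

The lid is within 1.5 mm of its stilt, and the jar is at (0.4855, -0.2285). Next I grasp the jar.

Emit:
servo_tool([
  [0, [0.1, 0.008, 0.08], 0],
  [0, [0.173, 0.008, 0.2], 0],
  [0, [0.173, 0.008, 0.33], 0],
  [0, [0.173, 0.008, 0.45], 0],
  [0, [0.173, 0.008, 0.53], 0],
  [0, [0.173, 0.008, 0.57], 0],
  [0, [0.173, 0.008, 0.59], 0],
  [0, [0.173, 0.008, 0.59], 0],
  [0, [0.173, 0.008, 0.59], 0],
])

```text
time: 11.5
ee_pos: [0.4858, -0.2293, 0.0779]
ee_rot: [[1.0, 0.001, 0.002], [0.001, -1.0, -0.001], [0.002, 0.001, -1.0]]
ft_force: [0.7, 0.9, 0.3]
opening: 0.0871
grasp_force: 0.0
```

Emit:
servo_tool([
  [80, [0, 0, 0], 0],
  [80, [0, 0, 0], 0],
  [120, [0, 0, 0], 0],
  [120, [0, 0, 0], 0],
  [120, [0, 0, 0], 0],
  [120, [0, 0, 0], 0],
  [120, [0, 0, 0], 0],
], squeeze=35)

```text
time: 12.2
ee_pos: [0.4851, -0.2294, 0.077]
ee_rot: [[1.0, 0.0, 0.0], [0.0, -1.0, -0.0], [0.0, 0.0, -1.0]]
ft_force: [-0.9, 2.0, 5.5]
opening: 0.066
grasp_force: 34.9
```

Emit:
servo_tool([
  [130, [0, 0, -0.01], 0],
  [130, [0, 0, -0.03], 0],
  [130, [0, 0, -0.07], 0],
  [130, [0, 0, -0.13], 0],
  [130, [0, 0, -0.2], 0],
  [130, [0, 0, -0.28], 0],
  [130, [0, 0, -0.36], 0],
  [130, [0, 0, -0.43], 0],
  [130, [0, 0, -0.48], 0],
  [130, [0, 0, -0.48], 0],
])

```text
time: 13.2
ee_pos: [0.4859, -0.2297, 0.2231]
ee_rot: [[1.0, 0.0, 0.003], [0.0, -1.0, -0.002], [0.003, 0.002, -1.0]]
ft_force: [0.8, 0.2, -2.1]
opening: 0.0661
grasp_force: 35.0
```

Emit:
servo_tool([
  [130, [-0.01, -0.05, 0], 0],
  [130, [-0.02, -0.14, 0], 0],
  [130, [-0.03, -0.25, 0], 0],
  [130, [-0.05, -0.37, 0], 0],
  [130, [-0.06, -0.49, 0], 0],
  [130, [-0.07, -0.61, 0], 0],
  [130, [-0.08, -0.73, 0], 0],
  [130, [-0.09, -0.84, 0], 0],
])

```text
time: 14.0
ee_pos: [0.4562, 0.0252, 0.2193]
ee_rot: [[1.0, 0.001, -0.002], [0.001, -1.0, 0.0], [-0.002, -0.0, -1.0]]
ft_force: [0.0, -0.3, -2.7]
opening: 0.0664
grasp_force: 35.0
```

Emit:
servo_tool([
  [130, [-0.02, -0.11, 0], 0],
  [130, [-0.04, -0.22, 0], 0],
  [130, [-0.06, -0.34, 0], 0],
  [130, [-0.08, -0.46, 0], 0],
  [130, [-0.1, -0.58, 0], 0],
  [130, [-0.12, -0.69, 0], 0],
  [130, [-0.123, -0.78, 0], 0],
  [130, [-0.123, -0.82, 0], 0],
  [130, [-0.123, -0.833, 0], 0],
  [130, [-0.123, -0.833, 0], 0],
])

```text
time: 15.0
ee_pos: [0.4198, 0.2727, 0.2196]
ee_rot: [[1.0, 0.001, -0.002], [0.001, -1.0, -0.001], [-0.002, 0.001, -1.0]]
ft_force: [-0.3, -0.5, -1.8]
opening: 0.066
grasp_force: 35.0
```

```bash
python3 snap.py w7
```

```text
15.0 [0.4198 0.2727 0.2196] 
 [[ 1.      0.0015 -0.0017]
 [ 0.0015 -1.     -0.0006]
 [-0.0017  0.0006 -1.    ]] [ 0.1108  0.0905 -0.8086  1.7893  0.0674  1.292  -2.2837] [-0.2996 -0.4652 -1.807 ] 0.06596515462717922 34.982123297522776
```

View pics/w7.png

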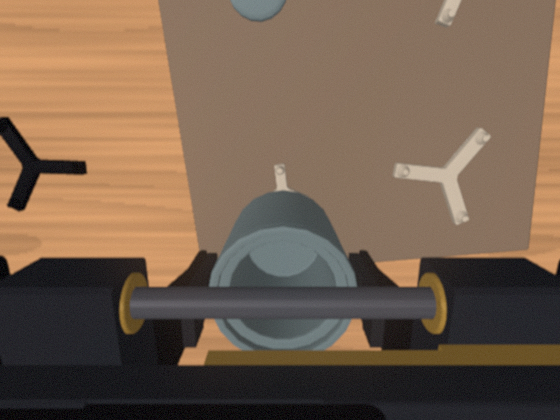

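The jar is held upright at (285,270). One pin of its stilt, at (280,170), shows just ahead, as expected. Next I lower it.

Emit:
servo_tool([
  [130, [0.005, -0.003, 0.05], 0],
  [130, [0.005, -0.003, 0.13], 0],
  [130, [0.005, -0.003, 0.22], 0],
  [130, [0.005, -0.003, 0.3], 0],
  [130, [0.005, -0.003, 0.36], 0],
  [130, [0.005, -0.003, 0.4], 0],
  [130, [0.005, -0.003, 0.42], 0],
  [130, [0.005, -0.003, 0.425], 0],
  [130, [0.005, -0.003, 0.425], 0],
])

```text
time: 15.95
ee_pos: [0.4226, 0.2736, 0.0934]
ee_rot: [[1.0, 0.0, 0.0], [0.0, -1.0, 0.0], [0.0, -0.0, -1.0]]
ft_force: [0.7, 0.4, -1.7]
opening: 0.0663
grasp_force: 35.0
```

Emit:
servo_tool([
  [130, [0, 0, 0.003], 0],
  [130, [0, 0, 0.006], 0],
  [130, [0, 0, 0.009], 0],
  [130, [0, 0, 0.012], 0],
  [130, [0, 0, 0.015], 0],
  [130, [0, 0, 0.015], 0],
])

```text
time: 16.55
ee_pos: [0.4223, 0.2734, 0.0885]
ee_rot: [[1.0, 0.0, -0.0], [0.0, -1.0, -0.0], [-0.0, 0.0, -1.0]]
ft_force: [0.3, 0.4, -2.1]
opening: 0.0663
grasp_force: 35.0
```

Emit:
servo_tool([
  [130, [0, 0, 0.002], 0],
  [130, [0, 0, 0.004], 0],
  [130, [0, 0, 0.004], 0],
])

```text
time: 16.85
ee_pos: [0.4223, 0.2734, 0.0873]
ee_rot: [[1.0, 0.0, -0.0], [0.0, -1.0, -0.0], [-0.0, 0.0, -1.0]]
ft_force: [0.7, -0.3, -2.3]
opening: 0.0664
grasp_force: 35.0
```

Emit:
servo_tool([
  [130, [0, 0, 0.0015], 0],
  [130, [0, 0, 0.003], 0],
  [130, [0, 0, 0.003], 0],
])

```text
time: 17.15
ee_pos: [0.4223, 0.2734, 0.0864]
ee_rot: [[1.0, 0.0, -0.0], [0.0, -1.0, -0.0], [-0.0, 0.0, -1.0]]
ft_force: [0.3, 0.8, -3.2]
opening: 0.066
grasp_force: 35.0
```

Emit:
servo_tool([
  [130, [0, 0, 0.001], 0],
  [130, [0, 0, 0.002], 0],
  [130, [0, 0, 0.002], 0],
])

```text
time: 17.45
ee_pos: [0.4224, 0.2735, 0.086]
ee_rot: [[1.0, 0.0, 0.0], [0.0, -1.0, 0.0], [0.0, -0.0, -1.0]]
ft_force: [0.3, -1.0, -0.5]
opening: 0.0662
grasp_force: 35.0
```

Contact is starting (-2.5 → -0.5 N). A little further, then release.

Emit:
servo_tool([
  [130, [0, 0, 0.0012], 0],
  [130, [0, 0, 0.0024], 0],
  [130, [0, 0, 0.0024], 0],
])

```text
time: 17.75
ee_pos: [0.4226, 0.2736, 0.0859]
ee_rot: [[1.0, 0.0, 0.001], [0.0, -1.0, -0.0], [0.001, 0.0, -1.0]]
ft_force: [-1.7, -2.4, 7.1]
opening: 0.0661
grasp_force: 34.9
```

Emit:
servo_tool([
  [50, [0, 0, 0], 0],
  [30, [0, 0, 0], 0],
  [0, [0, 0, 0], 0],
  [0, [0, 0, 0], 0],
  [0, [0, 0, 0], 0],
  [0, [0, 0, -0.02], 0],
  [0, [0, 0, -0.1], 0],
  [0, [0, 0, -0.2], 0],
  [0, [0, 0, -0.35], 0],
  [0, [0, 0, -0.5], 0],
])

```text
time: 18.75
ee_pos: [0.4217, 0.2734, 0.2369]
ee_rot: [[1.0, 0.001, -0.001], [0.001, -1.0, -0.0], [-0.001, 0.0, -1.0]]
ft_force: [0.2, -0.2, -0.5]
opening: 0.0871
grasp_force: 0.0
```

Emit:
servo_tool([
  [0, [-0.02, 0.5, -0.2], 0],
  [0, [-0.02, 0.5, -0.2], 0],
  [0, [-0.02, 0.5, -0.2], 0],
  [0, [-0.02, 0.5, -0.2], 0],
  [0, [-0.02, 0.5, -0.2], 0],
  [0, [-0.02, 0.5, -0.2], 0],
])

```text
time: 19.35
ee_pos: [0.4161, 0.1246, 0.295]
ee_rot: [[1.0, 0.001, 0.0], [0.001, -1.0, 0.0], [0.0, -0.0, -1.0]]
ft_force: [-0.3, 0.1, 0.1]
opening: 0.087
grasp_force: 0.0
```

```bash
python3 snap.py w8; python3 - <<'E'
from h import *
import json
from rings import ring
o=json.load(open('pics/w8.json'));K,T=campose('wrist',o)
for z,R in((.113,.033),(.113,.029)):
    p=proj(K,T,[.4223,.2735,z])[0];print(p,*ring('w8',p,z,R))
E
```

```text
19.35 [0.4161 0.1246 0.295 ] 
 [[ 1.      0.0012  0.0001]
 [ 0.0012 -1.      0.0003]
 [ 0.0001 -0.0003 -1.    ]] [ 0.3233 -0.1327 -0.6356  1.8073 -0.0796  1.4415 -1.8674] [-0.3351  0.0726  0.1176] 0.08697517670548091 0.0
[135.6079 189.0356] [0.4206 0.2733] 0.03247725899629603 219 69
[135.6079 189.0356] [0.4241 0.2717] 0.029404381304280035 159 55
```

Emit:
servo_tool([
  [0, [0.04, 0.6, 0.1], 0],
  [0, [0.04, 0.6, 0.1], 0],
  [0, [0.04, 0.6, 0.1], 0],
  [0, [0.04, 0.6, 0.1], 0],
])

```text
time: 19.8
ee_pos: [0.4281, -0.0582, 0.2637]
ee_rot: [[1.0, 0.001, -0.002], [0.001, -1.0, 0.0], [-0.002, -0.0, -1.0]]
ft_force: [-0.1, 0.8, -0.8]
opening: 0.0869
grasp_force: 0.0
```

Emit:
servo_tool([
  [0, [0.02, 0.567, 0.06], 0],
  [0, [0.02, 0.567, 0.06], 0],
  [0, [0.02, 0.567, 0.06], 0],
  [0, [0.02, 0.567, 0.06], 0],
  [0, [0.02, 0.567, 0.06], 0],
  [0, [0.02, 0.567, 0.06], 0],
])

```text
time: 20.4
ee_pos: [0.4351, -0.2249, 0.2462]
ee_rot: [[1.0, 0.002, -0.001], [0.002, -1.0, 0.002], [-0.001, -0.002, -1.0]]
ft_force: [-0.5, 0.8, 0.1]
opening: 0.0868
grasp_force: 0.0
```

```bash
python3 snap.py w9; python3 - <<'E'
from h import *
import json
from rings import ring
o=json.load(open('pics/w9.json'));K,T=campose('wrist',o)
for c,z,R in(((.484,-.2285),.071,.057),((.484,-.2285),.071,.049),((.4795,-.228),.044,.078),((.4795,-.228),.044,.07)):
    print(z,R,*ring('w9',proj(K,T,[*c,z])[0],z,R))
E
```

```text
20.4 [ 0.4351 -0.2249  0.2462] 
 [[ 1.      0.0022 -0.0014]
 [ 0.0022 -1.      0.0017]
 [-0.0014 -0.0017 -1.    ]] [ 0.6091  0.0083 -0.2225  1.7955  0.0008  1.3399 -1.1821] [-0.5156  0.835   0.0677] 0.0867982950150164 0.0
0.071 0.057 [ 0.4855 -0.2297] 0.057518621291478424 333 62
0.071 0.049 [ 0.4838 -0.2284] 0.04892735077196105 379 71
0.044 0.078 [ 0.4795 -0.2278] 0.07731888463120358 546 71
0.044 0.07 [ 0.4798 -0.2278] 0.06982526060871719 500 71
```

View pics/w8.png

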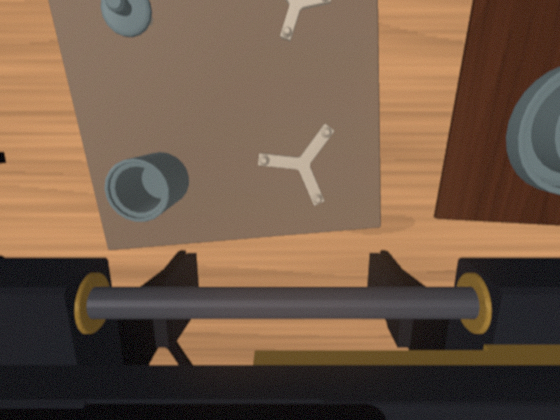

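The jar stands upright on its stilt: rim at (138,190), centre (0.421, 0.273). The bowl is at (0.484, -0.2288). I grasp its wall on the -y side.

Emit:
servo_tool([
  [100, [0.12, 0.14, 0.02], 0],
  [100, [0.163, 0.19, 0.1], 0],
  [100, [0.163, 0.19, 0.25], 0],
  [100, [0.163, 0.19, 0.4], 0],
  [100, [0.163, 0.19, 0.52], 0],
  [100, [0.163, 0.19, 0.6], 0],
  [100, [0.163, 0.19, 0.645], 0],
  [100, [0.163, 0.19, 0.661], 0],
  [100, [0.163, 0.19, 0.661], 0],
  [100, [0.163, 0.19, 0.661], 0],
])

```text
time: 21.45
ee_pos: [0.4844, -0.2837, 0.0503]
ee_rot: [[1.0, 0.001, 0.002], [0.001, -1.0, -0.001], [0.002, 0.001, -1.0]]
ft_force: [0.5, 0.2, -0.1]
opening: 0.0535
grasp_force: 0.0
```

```bash
python3 snap.py w10
```

```text
21.45 [ 0.4844 -0.2837  0.0503] 
 [[ 1.      0.0007  0.002 ]
 [ 0.0007 -1.     -0.0009]
 [ 0.002   0.0009 -1.    ]] [ 0.6147  0.3184 -0.1912  1.8647  0.0726  0.9629 -1.1785] [ 0.476   0.1705 -0.063 ] 0.053451593835443546 0.0
```

View pics/w10.png

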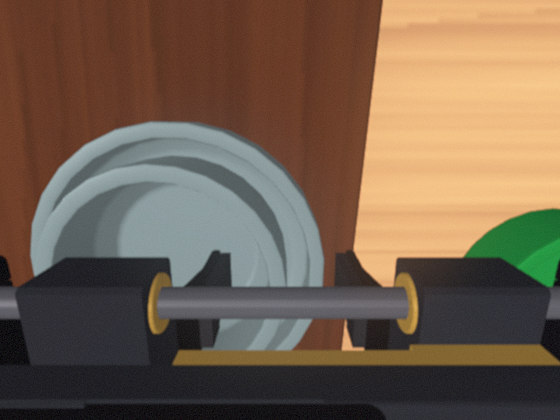

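Fingers straddle the bowl wall (wall at about (272,270), fingers at x 215 and 345). I lower slightly and close.

Emit:
servo_tool([
  [100, [0, -0.005, 0.006], 0],
  [100, [0, -0.005, 0.006], 0],
  [150, [0, -0.005, 0.006], 0],
  [200, [0, -0.005, 0.006], 0],
  [220, [0, -0.005, 0.006], 0],
  [235, [0, -0.005, 0.006], 0],
  [255, [0, -0.005, 0.006], 0],
  [255, [0, -0.005, 0.006], 0],
  [255, [0, -0.005, 0.006], 0],
  [255, [0, -0.005, 0.006], 0],
], squeeze=20)

```text
time: 22.5
ee_pos: [0.4834, -0.282, 0.047]
ee_rot: [[1.0, 0.0, 0.0], [0.0, -1.0, 0.0], [0.0, -0.0, -1.0]]
ft_force: [0.8, 1.0, -1.1]
opening: 0.01
grasp_force: 19.3
```

Emit:
servo_tool([
  [255, [0, 0, 0], 0],
  [255, [0, 0, 0], 0],
  [255, [0, 0, 0], 0],
], squeeze=55)

```text
time: 22.8
ee_pos: [0.4834, -0.282, 0.047]
ee_rot: [[1.0, 0.0, 0.0], [0.0, -1.0, 0.0], [0.0, -0.0, -1.0]]
ft_force: [1.3, 0.8, -1.1]
opening: 0.0093
grasp_force: 53.1
```

Emit:
servo_tool([
  [255, [0, 0, -0.01], 0],
  [255, [0, 0, -0.025], 0],
  [255, [0, 0, -0.05], 0],
  [255, [0, 0, -0.09], 0],
  [255, [0, 0, -0.14], 0],
  [255, [0, 0, -0.2], 0],
  [255, [0, 0, -0.27], 0],
  [255, [0, 0, -0.34], 0],
  [255, [0, 0, -0.4], 0],
  [255, [0, 0, -0.44], 0],
])

```text
time: 23.8
ee_pos: [0.484, -0.2825, 0.1818]
ee_rot: [[1.0, 0.0, 0.002], [0.0, -1.0, -0.001], [0.002, 0.001, -1.0]]
ft_force: [-0.1, 0.5, -2.5]
opening: 0.0091
grasp_force: 53.2
```

```bash
python3 snap.py w11
```

```text
23.8 [ 0.484  -0.2825  0.1818] 
 [[ 1.      0.0002  0.0025]
 [ 0.0002 -1.     -0.0014]
 [ 0.0025  0.0014 -1.    ]] [ 0.6225  0.1864 -0.1959  1.7356  0.0387  1.2205 -1.154 ] [-0.1337  0.5142 -2.5426] 0.009084680269616507 53.153988024860155
```

View pics/w11.png

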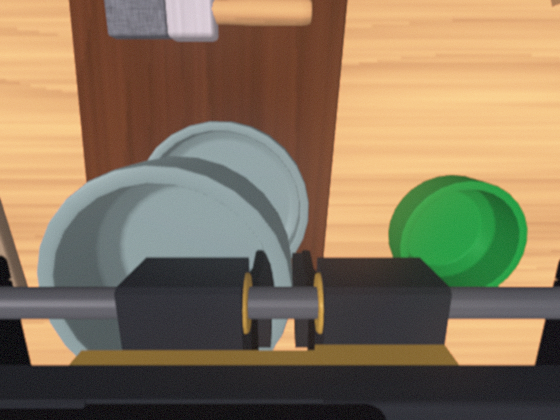

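The bowl is lifted and looks level (rim around (165,250)), with the dish left behind at (225,200). I carry it to its stilt.

Emit:
servo_tool([
  [255, [0.01, -0.03, 0], 0],
  [255, [0.03, -0.09, 0], 0],
  [255, [0.06, -0.17, 0], 0],
  [255, [0.1, -0.26, 0], 0],
  [255, [0.14, -0.35, 0], 0],
  [255, [0.18, -0.44, 0], 0],
  [255, [0.22, -0.53, 0], 0],
  [255, [0.26, -0.62, 0], 0],
  [255, [0.3, -0.71, 0], 0],
])

```text
time: 24.75
ee_pos: [0.573, -0.067, 0.1778]
ee_rot: [[1.0, 0.001, -0.002], [0.001, -1.0, 0.001], [-0.002, -0.001, -1.0]]
ft_force: [-0.4, -0.8, -2.3]
opening: 0.0091
grasp_force: 53.2
```

Emit:
servo_tool([
  [255, [0.04, -0.09, 0], 0],
  [255, [0.07, -0.17, 0], 0],
  [255, [0.1, -0.25, 0], 0],
  [255, [0.12, -0.32, 0], 0],
  [255, [0.135, -0.37, 0], 0],
  [255, [0.144, -0.41, 0], 0],
  [255, [0.144, -0.425, 0], 0],
  [255, [0.144, -0.425, 0], 0],
  [255, [0.144, -0.425, 0], 0],
])

```text
time: 25.65
ee_pos: [0.6163, 0.0572, 0.1789]
ee_rot: [[1.0, -0.001, -0.0], [-0.001, -1.0, -0.001], [-0.0, 0.001, -1.0]]
ft_force: [-0.8, -0.7, -2.4]
opening: 0.0093
grasp_force: 53.2
```

```bash
python3 snap.py w12; python3 - <<'E'
from h import *
import json
from rings import ring
for n in('w11','w12'):
    o=json.load(open(f'pics/{n}.json'));K,T=campose('wrist',o);e=np.array(o['ee_pos'])
    for R in(.057,.049):
        c,*q=ring(n,proj(K,T,e+[0,.053,.024])[0],e[2]+.024,R);print(n,R,c-e[:2],q)
E
```

```text
25.65 [0.6163 0.0572 0.1789] 
 [[ 1.     -0.001  -0.0003]
 [-0.001  -1.     -0.0007]
 [-0.0003  0.0007 -1.    ]] [ 0.1629  0.3275 -0.4074  1.584   0.135   1.2583 -1.8385] [-0.7876 -0.7003 -2.3713] 0.009341501967188536 53.1548319401918
w11 0.057 [-0.0019  0.0518] [np.float64(0.0569597814735495), 566, 49]
w11 0.049 [-0.0005  0.0517] [np.float64(0.04890182854745706), 416, 44]
w12 0.057 [-0.0017  0.0519] [np.float64(0.056944845181800555), 588, 52]
w12 0.049 [-0.0003  0.0516] [np.float64(0.04890430023743658), 413, 43]
```

View pics/w12.png

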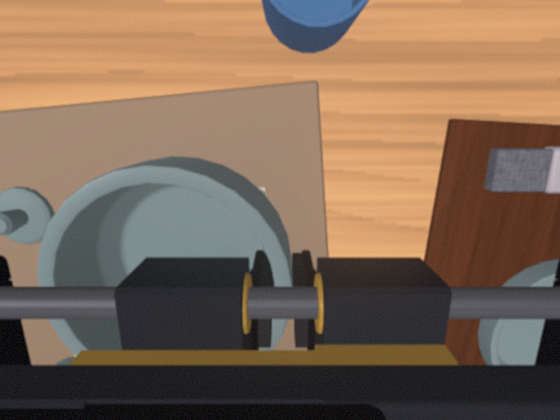

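The bowl is level above its stilt, with one pin showing at (262,190). Offset in hand is (-1, 52) mm. I lower it.

Emit:
servo_tool([
  [255, [0.006, -0.007, 0.03], 0],
  [255, [0.006, -0.007, 0.09], 0],
  [255, [0.006, -0.007, 0.16], 0],
  [255, [0.006, -0.007, 0.23], 0],
  [255, [0.006, -0.007, 0.29], 0],
  [255, [0.006, -0.007, 0.33], 0],
  [255, [0.006, -0.007, 0.355], 0],
  [255, [0.006, -0.007, 0.363], 0],
  [255, [0.006, -0.007, 0.363], 0],
  [255, [0.006, -0.007, 0.363], 0],
])

```text
time: 26.7
ee_pos: [0.6189, 0.0606, 0.071]
ee_rot: [[1.0, 0.0, 0.001], [0.0, -1.0, 0.0], [0.001, -0.0, -1.0]]
ft_force: [0.6, 0.4, -1.8]
opening: 0.0093
grasp_force: 53.2
```

Emit:
servo_tool([
  [255, [0, 0, 0.003], 0],
  [255, [0, 0, 0.006], 0],
  [255, [0, 0, 0.009], 0],
  [255, [0, 0, 0.012], 0],
  [255, [0, 0, 0.012], 0],
])

```text
time: 27.2
ee_pos: [0.6182, 0.0605, 0.0664]
ee_rot: [[1.0, 0.0, -0.0], [0.0, -1.0, 0.0], [-0.0, -0.0, -1.0]]
ft_force: [0.3, -0.4, -3.1]
opening: 0.0093
grasp_force: 53.2
```

Emit:
servo_tool([
  [255, [0, 0, 0.002], 0],
  [255, [0, 0, 0.004], 0],
  [255, [0, 0, 0.004], 0],
])

```text
time: 27.5
ee_pos: [0.6182, 0.0605, 0.0652]
ee_rot: [[1.0, 0.0, -0.0], [0.0, -1.0, 0.0], [-0.0, -0.0, -1.0]]
ft_force: [0.4, -0.2, -2.8]
opening: 0.0095
grasp_force: 53.2
```

Shift y by -1 mm and continue down.

Emit:
servo_tool([
  [255, [0, 0.003, 0.002], 0],
  [255, [0, 0.003, 0.004], 0],
  [255, [0, 0.003, 0.004], 0],
])

```text
time: 27.8
ee_pos: [0.6182, 0.0596, 0.064]
ee_rot: [[1.0, 0.0, -0.0], [0.0, -1.0, 0.0], [-0.0, -0.0, -1.0]]
ft_force: [0.2, -0.4, -2.4]
opening: 0.0089
grasp_force: 53.2
```

Emit:
servo_tool([
  [255, [0, 0, 0.001], 0],
  [255, [0, 0, 0.002], 0],
  [255, [0, 0, 0.002], 0],
])

```text
time: 28.1
ee_pos: [0.6183, 0.0596, 0.0636]
ee_rot: [[1.0, 0.0, 0.0], [0.0, -1.0, 0.0], [0.0, -0.0, -1.0]]
ft_force: [0.6, -0.3, -3.3]
opening: 0.0097
grasp_force: 53.1
```

Emit:
servo_tool([
  [255, [0, 0, 0.001], 0],
  [255, [0, 0, 0.002], 0],
  [255, [0, 0, 0.002], 0],
])

```text
time: 28.4
ee_pos: [0.6184, 0.0595, 0.0631]
ee_rot: [[1.0, 0.0, 0.0], [0.0, -1.0, -0.0], [0.0, 0.0, -1.0]]
ft_force: [-0.3, -0.8, -0.5]
opening: 0.0093
grasp_force: 53.2
```

Emit:
servo_tool([
  [255, [0, 0, 0.001], 0],
  [255, [0, 0, 0.002], 0],
  [255, [0, 0, 0.002], 0],
])

```text
time: 28.7
ee_pos: [0.6185, 0.0594, 0.0628]
ee_rot: [[1.0, -0.0, 0.001], [-0.0, -1.0, -0.0], [0.001, 0.0, -1.0]]
ft_force: [-2.4, -2.5, 5.4]
opening: 0.0092
grasp_force: 53.2
```

Emit:
servo_tool([
  [255, [0, 0, 0], 0],
  [255, [0, 0, 0], 0],
  [255, [0, 0, 0], 0],
  [255, [0, 0, 0.001], 0],
], squeeze=10)

```text
time: 29.1
ee_pos: [0.6187, 0.0593, 0.0626]
ee_rot: [[1.0, -0.0, 0.001], [-0.0, -1.0, -0.0], [0.001, 0.0, -1.0]]
ft_force: [-2.0, -2.8, 8.8]
opening: 0.0101
grasp_force: 10.2
```

Emit:
servo_tool([
  [220, [0, 0, 0], 0],
  [200, [0, 0, 0], 0],
  [150, [0, 0, 0], 0],
  [100, [0, 0, 0], 0],
  [100, [0, 0, 0], 0],
  [100, [0, 0, -0.02], 0],
  [100, [0, 0, -0.1], 0],
  [100, [0, 0, -0.25], 0],
  [100, [0, 0, -0.4], 0],
  [100, [0, 0, -0.55], 0],
])

```text
time: 30.1
ee_pos: [0.618, 0.0597, 0.2293]
ee_rot: [[1.0, 0.0, 0.0], [0.0, -1.0, 0.0], [0.0, -0.0, -1.0]]
ft_force: [-0.2, 0.4, -0.0]
opening: 0.053
grasp_force: 0.0
```

Emit:
servo_tool([
  [100, [-0.4, 0.167, -0.167], 0],
  [100, [-0.4, 0.167, -0.167], 0],
  [100, [-0.4, 0.167, -0.167], 0],
  [100, [-0.4, 0.167, -0.167], 0],
  [100, [-0.4, 0.167, -0.167], 0],
])

```text
time: 30.6
ee_pos: [0.4983, 0.0092, 0.2783]
ee_rot: [[1.0, -0.001, 0.002], [-0.001, -1.0, -0.001], [0.002, 0.001, -1.0]]
ft_force: [-0.7, 0.6, -0.6]
opening: 0.0528
grasp_force: 0.0
```

```bash
python3 snap.py w13; python3 - <<'E'
from h import *
import json
from rings import ring
o=json.load(open('pics/w13.json'));K,T=campose('wrist',o)
for z,R in((.087,.057),(.087,.049)):
    p=proj(K,T,[.6174,.1115,z])[0];print(p,*ring('w13',p,z,R))
E
```

```text
30.6 [0.4983 0.0092 0.2783] 
 [[ 1.     -0.0006  0.0025]
 [-0.0006 -1.     -0.0006]
 [ 0.0025  0.0006 -1.    ]] [ 0.2858  0.0176 -0.3964  1.7218  0.0078  1.4011 -1.6832] [-0.6904  0.6428 -0.6408] 0.05284232977307943 0.0
[174.9949  71.0323] [0.6169 0.1109] 0.05657364864192149 393 71
[174.9949  71.0323] [0.6171 0.1117] 0.0491174262236575 360 64
```

Emit:
servo_tool([
  [100, [-0.21, 0.72, 0.1], 0],
  [100, [-0.21, 0.72, 0.1], 0],
  [100, [-0.21, 0.72, 0.1], 0],
  [100, [-0.21, 0.72, 0.1], 0],
  [100, [-0.21, 0.72, 0.1], 0],
  [100, [-0.21, 0.72, 0.1], 0],
  [100, [-0.21, 0.72, 0.1], 0],
])

```text
time: 31.35
ee_pos: [0.4359, -0.206, 0.2463]
ee_rot: [[1.0, 0.0, -0.001], [0.0, -1.0, 0.001], [-0.001, -0.001, -1.0]]
ft_force: [0.3, -0.2, -0.9]
opening: 0.0529
grasp_force: 0.0
```

```bash
python3 snap.py w14; python3 - <<'E'
from h import *
import json
from rings import ring
o=json.load(open('pics/w14.json'));K,T=campose('wrist',o)
for c,z,R in(((.4795,-.228),.044,.078),((.4795,-.228),.044,.07)):
    print(z,R,*ring('w14',proj(K,T,[*c,z])[0],z,R))
E
```

```text
31.35 [ 0.4359 -0.206   0.2463] 
 [[ 1.      0.0003 -0.0014]
 [ 0.0003 -1.      0.0013]
 [-0.0014 -0.0013 -1.    ]] [ 0.5164 -0.0105 -0.1647  1.814  -0.0025  1.3398 -1.2181] [ 0.2757 -0.2136 -0.9146] 0.05293692533627446 0.0
0.044 0.078 [ 0.4795 -0.2277] 0.07730693688101163 546 71
0.044 0.07 [ 0.4798 -0.2277] 0.06975951272625505 500 71
```

The bowl is within 1 mm of its stilt. The dish is at (0.4797, -0.2278). I grasp its wall on the -y side.

Emit:
servo_tool([
  [100, [0.1, 0.2, 0], 0],
  [100, [0.146, 0.319, 0.05], 0],
  [100, [0.146, 0.319, 0.2], 0],
  [100, [0.146, 0.319, 0.35], 0],
  [100, [0.146, 0.319, 0.5], 0],
  [100, [0.146, 0.319, 0.62], 0],
  [100, [0.146, 0.319, 0.69], 0],
  [100, [0.146, 0.319, 0.721], 0],
  [100, [0.146, 0.319, 0.721], 0],
  [100, [0.146, 0.319, 0.721], 0],
])

```text
time: 32.4
ee_pos: [0.4805, -0.3019, 0.032]
ee_rot: [[1.0, 0.001, 0.001], [0.001, -1.0, -0.0], [0.001, 0.0, -1.0]]
ft_force: [0.7, 0.5, -0.3]
opening: 0.0526
grasp_force: 0.0
```

Emit:
servo_tool([
  [100, [0, 0, 0], 0],
  [100, [0, 0, 0], 0],
], squeeze=20)

```text
time: 32.6
ee_pos: [0.48, -0.3026, 0.0321]
ee_rot: [[1.0, 0.0, 0.002], [0.0, -1.0, -0.001], [0.002, 0.001, -1.0]]
ft_force: [-0.2, -0.1, 0.0]
opening: 0.0529
grasp_force: 0.0
```

Emit:
servo_tool([
  [100, [0, -0.002, 0.015], 0],
  [100, [0, -0.002, 0.027], 0],
  [100, [0, -0.002, 0.034], 0],
  [100, [0, -0.002, 0.034], 0],
  [150, [0, -0.002, 0.034], 0],
  [200, [0, -0.002, 0.034], 0],
  [220, [0, -0.002, 0.034], 0],
  [235, [0, -0.002, 0.034], 0],
  [255, [0, -0.002, 0.034], 0],
  [255, [0, -0.002, 0.034], 0],
])

```text
time: 33.6
ee_pos: [0.4791, -0.3016, 0.0207]
ee_rot: [[1.0, 0.0, -0.0], [0.0, -1.0, -0.0], [-0.0, 0.0, -1.0]]
ft_force: [-0.2, 0.5, 0.2]
opening: 0.0129
grasp_force: 0.0
```

Emit:
servo_tool([
  [255, [0, 0, 0], 0],
  [255, [0, 0, 0], 0],
  [255, [0, 0, 0], 0],
  [255, [0, 0, 0], 0],
], squeeze=60)

```text
time: 34.0
ee_pos: [0.4792, -0.3015, 0.0206]
ee_rot: [[1.0, 0.0, -0.0], [0.0, -1.0, 0.0], [-0.0, -0.0, -1.0]]
ft_force: [0.4, 1.2, 0.7]
opening: 0.0075
grasp_force: 59.8
```

Emit:
servo_tool([
  [255, [0, 0, -0.01], 0],
  [255, [0, 0, -0.02], 0],
  [255, [0, 0, -0.04], 0],
  [255, [0, 0, -0.07], 0],
  [255, [0, 0, -0.12], 0],
  [255, [0, 0, -0.18], 0],
  [255, [0, 0, -0.26], 0],
  [255, [0, 0, -0.35], 0],
  [255, [0, 0, -0.43], 0],
  [255, [0, 0, -0.5], 0],
])

```text
time: 35.0
ee_pos: [0.4794, -0.3018, 0.1735]
ee_rot: [[1.0, 0.0, 0.002], [0.0, -1.0, -0.001], [0.002, 0.001, -1.0]]
ft_force: [0.0, -1.3, -3.3]
opening: 0.0073
grasp_force: 59.8
```

Emit:
servo_tool([
  [255, [0, 0, 0], 0],
  [255, [0, 0, 0], 0],
  [255, [0, 0, 0], 0],
])

```text
time: 35.3
ee_pos: [0.4785, -0.3013, 0.1695]
ee_rot: [[1.0, 0.0, -0.002], [0.0, -1.0, 0.001], [-0.002, -0.001, -1.0]]
ft_force: [-0.4, 0.1, -2.6]
opening: 0.0076
grasp_force: 59.8
```

```bash
python3 snap.py w15; python3 - <<'E'
from h import *
import json
from rings import ring
o=json.load(open('pics/w15.json'));K,T=campose('wrist',o);e=np.array(o['ee_pos'])
for R in(.078,.070):
    for dz in(.0234,):
        c,*q=ring('w15',proj(K,T,e+[0,.074,dz])[0],e[2]+dz,R);print(R,c-e[:2],q)
# depth ratio test: fit free radius at several y slices -> apparent rim far vs near
E
```

```text
35.3 [ 0.4785 -0.3013  0.1695] 
 [[ 1.      0.0003 -0.0015]
 [ 0.0003 -1.      0.0009]
 [-0.0015 -0.0009 -1.    ]] [ 0.5714  0.2036 -0.1005  1.7392  0.0217  1.2015 -1.1054] [-0.3756  0.0966 -2.6478] 0.007589450511707656 59.831929797073826
0.078 [-0.0038  0.0727] [np.float64(0.0779595019101527), 565, 30]
0.07 [-0.0028  0.072 ] [np.float64(0.06993758169295733), 390, 30]
```

View pics/w15.png

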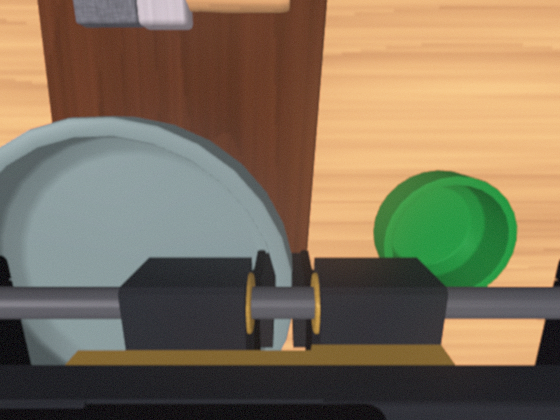

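The dish is held level at about (110,260) and its board is empty. I carry it to the largest stilt.

Emit:
servo_tool([
  [255, [-0.005, -0.03, 0], 0],
  [255, [-0.01, -0.08, 0], 0],
  [255, [-0.02, -0.15, 0], 0],
  [255, [-0.03, -0.23, 0], 0],
  [255, [-0.04, -0.31, 0], 0],
  [255, [-0.05, -0.39, 0], 0],
  [255, [-0.06, -0.47, 0], 0],
  [255, [-0.07, -0.55, 0], 0],
  [255, [-0.08, -0.63, 0], 0],
  [255, [-0.09, -0.71, 0], 0],
])

```text
time: 36.35
ee_pos: [0.4512, -0.0864, 0.1704]
ee_rot: [[1.0, 0.001, -0.001], [0.001, -1.0, -0.0], [-0.001, 0.0, -1.0]]
ft_force: [-0.1, 0.0, -2.3]
opening: 0.0077
grasp_force: 59.8
```

Emit:
servo_tool([
  [255, [-0.01, -0.08, 0], 0],
  [255, [-0.02, -0.16, 0], 0],
  [255, [-0.03, -0.23, 0], 0],
  [255, [-0.035, -0.29, 0], 0],
  [255, [-0.035, -0.34, 0], 0],
  [255, [-0.035, -0.37, 0], 0],
  [255, [-0.035, -0.389, 0], 0],
  [255, [-0.035, -0.389, 0], 0],
  [255, [-0.035, -0.389, 0], 0],
])

```text
time: 37.25
ee_pos: [0.4415, 0.0276, 0.1705]
ee_rot: [[1.0, -0.0, -0.0], [-0.0, -1.0, -0.0], [-0.0, 0.0, -1.0]]
ft_force: [-0.1, -0.4, -3.3]
opening: 0.0076
grasp_force: 59.8
```

```bash
python3 snap.py w16; python3 - <<'E'
from h import *
import json
from rings import ring
o=json.load(open('pics/w16.json'));K,T=campose('wrist',o);e=np.array(o['ee_pos'])
for R in(.078,.070):
    c,*q=ring('w16',proj(K,T,e+[0,.073,.0234])[0],e[2]+.0234,R);print(R,c-e[:2],q)
E
```

```text
37.25 [0.4415 0.0276 0.1705] 
 [[ 1.     -0.0003 -0.0003]
 [-0.0003 -1.     -0.0002]
 [-0.0003  0.0002 -1.    ]] [ 0.2556 -0.0352 -0.4057  1.9943 -0.0149  1.18   -1.7153] [-0.1228 -0.4178 -3.3012] 0.007565719166073056 59.82998519903049
0.078 [-0.0039  0.0725] [np.float64(0.07794344869681025), 600, 31]
0.07 [0.0047 0.0699] [np.float64(0.06997466202210267), 549, 34]
```

Emit:
servo_tool([
  [255, [0, -0.001, 0.03], 0],
  [255, [0, -0.001, 0.09], 0],
  [255, [0, -0.001, 0.16], 0],
  [255, [0, -0.001, 0.23], 0],
  [255, [0, -0.001, 0.3], 0],
  [255, [0, -0.001, 0.35], 0],
  [255, [0, -0.001, 0.38], 0],
  [255, [0, -0.001, 0.395], 0],
  [255, [0, -0.001, 0.395], 0],
  [255, [0, -0.001, 0.395], 0],
])

```text
time: 38.3
ee_pos: [0.4421, 0.0284, 0.0527]
ee_rot: [[1.0, 0.0, 0.001], [0.0, -1.0, 0.0], [0.001, -0.0, -1.0]]
ft_force: [0.9, -0.1, -2.6]
opening: 0.0076
grasp_force: 59.8
```

Emit:
servo_tool([
  [255, [0, 0, 0.003], 0],
  [255, [0, 0, 0.006], 0],
  [255, [0, 0, 0.009], 0],
  [255, [0, 0, 0.012], 0],
  [255, [0, 0, 0.012], 0],
])

```text
time: 38.8
ee_pos: [0.4415, 0.0284, 0.0485]
ee_rot: [[1.0, 0.0, -0.0], [0.0, -1.0, 0.0], [-0.0, -0.0, -1.0]]
ft_force: [-0.7, 0.2, -3.3]
opening: 0.0073
grasp_force: 59.8
```

Emit:
servo_tool([
  [255, [0, 0, 0.002], 0],
  [255, [0, 0, 0.004], 0],
  [255, [0, 0, 0.004], 0],
])

```text
time: 39.1
ee_pos: [0.4415, 0.0284, 0.0472]
ee_rot: [[1.0, 0.0, -0.0], [0.0, -1.0, 0.0], [-0.0, -0.0, -1.0]]
ft_force: [-0.8, -0.2, -2.6]
opening: 0.008
grasp_force: 59.8
```

Emit:
servo_tool([
  [255, [0, 0, 0.002], 0],
  [255, [0, 0, 0.004], 0],
  [255, [0, 0, 0.006], 0],
  [255, [0, 0, 0.006], 0],
])

```text
time: 39.5
ee_pos: [0.4415, 0.0284, 0.0454]
ee_rot: [[1.0, 0.0, -0.0], [0.0, -1.0, 0.0], [-0.0, -0.0, -1.0]]
ft_force: [-0.9, -1.1, -4.2]
opening: 0.0075
grasp_force: 59.8
```

Emit:
servo_tool([
  [255, [0, 0, 0.002], 0],
  [255, [0, 0, 0.003], 0],
  [255, [0, 0, 0.003], 0],
])

```text
time: 39.8
ee_pos: [0.4415, 0.0284, 0.0446]
ee_rot: [[1.0, 0.0, -0.0], [0.0, -1.0, 0.0], [-0.0, -0.0, -1.0]]
ft_force: [0.4, 1.0, -3.4]
opening: 0.0076
grasp_force: 59.8
```

Emit:
servo_tool([
  [255, [0, 0, 0.001], 0],
  [255, [0, 0, 0.002], 0],
  [255, [0, 0, 0.002], 0],
])

```text
time: 40.1
ee_pos: [0.4417, 0.0283, 0.0441]
ee_rot: [[1.0, 0.0, 0.0], [0.0, -1.0, 0.0], [0.0, -0.0, -1.0]]
ft_force: [-1.2, -1.1, -3.2]
opening: 0.0077
grasp_force: 59.8
```

Emit:
servo_tool([
  [255, [0, 0, 0.001], 0],
  [255, [0, 0, 0.002], 0],
  [255, [0, 0, 0.002], 0],
])

```text
time: 40.4
ee_pos: [0.4417, 0.0283, 0.0436]
ee_rot: [[1.0, 0.0, 0.0], [0.0, -1.0, 0.0], [0.0, -0.0, -1.0]]
ft_force: [-1.1, -1.3, -0.5]
opening: 0.0074
grasp_force: 59.8
```

Emit:
servo_tool([
  [255, [0, 0, 0.0006], 0],
  [255, [0, 0, 0.0012], 0],
  [255, [0, 0, 0.0012], 0],
])

```text
time: 40.7
ee_pos: [0.4418, 0.0283, 0.0434]
ee_rot: [[1.0, 0.0, 0.0], [0.0, -1.0, -0.0], [0.0, 0.0, -1.0]]
ft_force: [-1.8, -2.2, 5.5]
opening: 0.0077
grasp_force: 59.9
```

Emit:
servo_tool([
  [255, [0, 0, 0], 0],
  [255, [0, 0, 0], 0],
  [255, [0, 0, 0], 0],
], squeeze=10)

```text
time: 41.0
ee_pos: [0.4419, 0.0283, 0.0433]
ee_rot: [[1.0, 0.0, 0.001], [0.0, -1.0, -0.0], [0.001, 0.0, -1.0]]
ft_force: [-0.6, -2.0, 4.3]
opening: 0.0086
grasp_force: 10.0
```

Emit:
servo_tool([
  [220, [0, 0, 0], 0],
  [200, [0, 0, 0], 0],
  [150, [0, 0, 0], 0],
  [100, [0, 0, 0], 0],
  [100, [0, 0, 0], 0],
  [100, [0, 0, -0.02], 0],
  [100, [0, 0, -0.1], 0],
  [100, [0, 0, -0.25], 0],
  [100, [0, 0, -0.4], 0],
  [100, [0, 0, -0.55], 0],
])

```text
time: 42.0
ee_pos: [0.4411, 0.0285, 0.2103]
ee_rot: [[1.0, 0.001, 0.0], [0.001, -1.0, 0.0], [0.0, -0.0, -1.0]]
ft_force: [0.9, 1.0, -0.5]
opening: 0.0526
grasp_force: 0.0
```

Emit:
servo_tool([
  [100, [0, -0.15, -0.35], 0],
  [100, [0, -0.3, -0.35], 0],
  [100, [0, -0.4, -0.35], 0],
  [100, [0, -0.4, -0.35], 0],
  [100, [0, -0.4, -0.35], 0],
  [100, [0, -0.4, -0.35], 0],
])

```text
time: 42.6
ee_pos: [0.4414, 0.1479, 0.313]
ee_rot: [[1.0, 0.001, -0.0], [0.001, -1.0, -0.0], [-0.0, 0.0, -1.0]]
ft_force: [0.2, -1.0, -0.3]
opening: 0.053
grasp_force: 0.0
```

```bash
python3 snap.py w17; python3 - <<'E'
from h import *
import json
from rings import ring
o=json.load(open('pics/w17.json'));K,T=campose('wrist',o)
for nm,c,z,R in(('dish',(.439,.101),.067,.078),('dish',(.439,.101),.067,.07),('bowl',(.6174,.1115),.087,.057),('bowl',(.6174,.1115),.087,.049),('jar',(.4213,.2735),.113,.033),('lid',(.6065,.295),.041,.027)):
    p=proj(K,T,[*c,z])[0];print(nm,p,*ring('w17',p,z,R))
E
```

```text
42.6 [0.4414 0.1479 0.313 ] 
 [[ 1.      0.0006 -0.0002]
 [ 0.0006 -1.     -0.0004]
 [-0.0002  0.0004 -1.    ]] [ 0.1538 -0.0593 -0.5386  1.7195 -0.0302  1.4733 -1.9513] [ 0.1674 -0.9619 -0.276 ] 0.052983389859185506 0.0
dish [321.5782 186.2734] [0.4382 0.1013] 0.0772324712269376 376 70
dish [321.5782 186.2734] [0.4396 0.1014] 0.070063873319073 424 71
bowl [318.9442  14.3619] [0.6182 0.1125] 0.05666516240723447 243 42
bowl [318.9442  14.3619] [0.6164 0.1125] 0.04904287283792247 216 44
jar [166.4611 209.9115] [0.4207 0.2734] 0.03265472561055348 191 67
lid [153.6668  36.8753] [0.6047 0.2932] 0.026979222657882697 185 71
```

Every piece measures within about 2 mm of its stilt, with radii matching the expected heights. The arm is clear, so I hand in.

```bash
python3 -c "
from cell import robot
print(robot.job_done())"
```

```text
the job is handed in; nothing more can be done
None
```

The lid, jar, bowl and dish each stand on their own stilt, all measured within about 3 mm of centre, and the job was handed in with the arm clear; no verdict came back.

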